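# Cover the inspection pot and hold its light shutter half open

## Robot

A 6-joint arm with a two-finger parallel gripper is mounted at the origin on a cart in front of the work surface, level with it; the furniture and walls round the work are solid. World frame = base frame: x ahead of the robot, y to its left, z up, the work surface at z = 0. Lengths are in m, angles in rad, forces in N, time in s.
With the tool pointing down it reaches from about 0.35 to 0.725 m from the base axis. Payload 6 kg.
Tool frame: the origin (TCP) lies midway between the tips of the shut fingers; the grasp point (between the pads) lies 19 mm behind it; z points along the fingers, x is the direction in which the jaws open and shut, and the axes are right-handed (so a half turn about z gives the same grasp; the last joint's range is limited). The gripper opens to 85 mm and grips with 20 to 120 N. Pads are 22 mm wide; open, the fingers measure 114 mm over their backs; the gripper's body (76 mm by 85 mm) begins 54 mm behind the grasp point. The pads swing forward as they close: fully open they stand 13 mm farther back than shut.
Start: joints at [-0.879, 0.04, 0.085, 0, -1.615, -0.334], TCP at [0.21, -0.562, 0.231] pointing down, gripper open.
Joint ranges: [-2.56, 2.56], [-1.29, 2.01], [-1.08, 1.49], [-3.29, 1.98], [-2.81, -0.18], [-2.99, 2.99]. Speed limits (rad/s): [2.57, 2.57, 3.01, 3.14, 3.14, 3.14].

## Interface

Orientations are given as [roll, pitch, yaw] about the fixed x, y, z axes, in that order (R = Rz(yaw) Ry(pitch) Rx(roll)).
In Python, from bench import sensors, viewer, bot gives the robot as it stands. The module is installed in compiled form; this text tells all that it offers.
- The arm moves only by the tool jog_arm, never from a script. Its argument "targets" is a list of rows, each an object of numbers: "fingers": the finger opening in mm, from 0 to 85.4; "x", "y", "z": the shift along the tool's x, y, z in mm; "roll": the turn about the tool's z in rad. In form: [{"fingers": .., "x": .., "y": .., "z": .., "roll": ..}, ...]. A call has 1 to 10 rows; each row is the pose to reach, as a shift and turn from the pose commanded when the call began, along the tool's axes at that moment; what a row does not reach only later rows make up. A row lasts 1/12 s, in which the tool goes at most 41.7 mm and 7.16 degrees, less where a joint would pass 70% of its speed; a pose out of reach is approached as far as the arm can. A call with a gripper value outside its range is refused whole. The fingers move at their own pace and stop on an object; "force" is the grip in N (left out, the last holds). Time passes only in rows, so rows that repeat a pose let the fingers close. It gives the time, the measured TCP pose, the force and the opening at its end, in the units of the state.
- sensors.observe(): the state, without advancing time (a new reading comes with each control period).
- viewer.grab_frame(name): name is "side" or "top"; returns a dict with "color" (400x640x3 uint8, red, green, blue), "fx", "fy", "cx", "cy" (pixels), "extrinsics" (4x4, takes a point from camera to world coordinates). Camera axes: x right, y down, z forward; pixel columns grow to the right and rows downward; lengths in m; the calibration is good to about 2 mm. A picture is of the moment at which its call begins. There is no depth.
- bot.job_done(): hands the job in, once; it reports no verdict.
The state is a dict: "clock": time; "joint_positions": joint angles; "qvel": joint speeds; "joint_torque": joint torques, N m; "ee_pos": TCP position; "ee_rot": TCP orientation; "contact_force": force on the tool from outside, world axes, zero at the start; "ft_torque": the same for the moment, N m; "gripper_width": finger opening in m.
Only numpy, scipy, OpenCV 4.12 (cv2) and the standard library are available. Lean on these libraries where they do the work, as an engineer would, in place of code of your own. Each camera call takes 0.05 s, during which the arm holds its last target. There are 200 camera calls.

## Task

A pin stands in the small round inspection pot and is to be viewed at half light. Set the loose round cover, without dropping it, onto the pot's rim so that it sits fully down and level, let go of it, and only then draw the spring-loaded light shutter by its upright handle to the middle of its travel; finish with the gripper still holding the shutter there, half open. Leave the other loose things where they are.

Things in the scene. Friction and masses are not known exactly. Their poses are not given: they have to be found in the camera images.
- inspection_pot: Fixed fixture: plate 10 mm thick (its x -78 to 55, y -60 to 200 mm) with an open round grey pot, outside 80, bore 72, rim 62 mm above the table, a short pin inside. Origin on the pot's axis at table height, z up. A 50 mm window in its -x side (to the robot) is closed by the shutter, which slides along the fixture's +y; rail 18 mm high, end stop 32 mm high at y 187.
- pot_rim (a point): Centre of the pot's mouth, at the height of its rim, 62 mm above the table.
- cover: Loose pale metal disc, 0.1-0.2 kg, right way up on the table: flange 92 mm across, 5 thick; spigot below it 67 mm across, 7 deep (2.5 mm clearance all round in the pot), bevelled; black round upright knob on top, 20 mm across. Origin at the centre of the spigot's underside, z up: flange top at 12, knob from 12 to 46 mm. Seated, the origin is 7 mm below the pot's rim.
- cover_seat (a point): Centre of the underside of the cover's flange, 7 mm above the cover's origin; seated, it coincides with the centre of the pot's mouth.
- shutter (a joint): Travel of the shutter in m: 0 shut (where its spring holds it), 0.05 fully open at a stop, 0.025 half open. It moves along the fixture's +y. The spring pulls it shut with about 2 N at 0, 8 N at half and 14 N fully open, and it shuts when let go.
- shutter_handle (a point): Centre of the top of the shutter's handle: black upright tab, 12 mm thick along the slide, 22 across, 22 to 78 mm above the table; moves with the shutter. Shut: at x -51.5, y 115 mm in the fixture's frame, 64 mm clear of the pot's window frame. Its pointer passes three marks on the plate, 25 mm apart: shut, half (longest) and fully open.
- screw_tin: closed round pale tin, 64 mm across, 25 mm high, lying flat; a bystander; origin under its centre.
- stopwatch: small dark stopwatch, 50 x 62 x 19 mm, lying flat; a bystander; origin under its centre.
- driver: screwdriver with a thick handle, 167 mm long, 18 mm thick, lying along the front edge of the table; a bystander.
- tweezers: dark fine tweezers, 162 mm long, lying along the front edge; a bystander.
- marker: dark marker pen, 135 mm long, lying along the front edge; a bystander.

How it is judged:
On the way, in this order (a step that is already met when the one before it is completed fails the run):
1. the cover is seated level on the pot's rim and let go, with the shutter still shut (horizontal distance between cover_seat and pot_rim below 0.004 m and z of cover_seat in the frame of pot_rim between -0.003 and 0.002 m and angle between cover's own z axis and vertical below 0.05 rad and value of joint shutter below 0.008 m and contact force between the fingers and cover below 0.3 N), for 0.3 s.
2. the shutter is held about half open by the gripper (value of joint shutter between 0.02 and 0.03 m and contact force between the fingers and shutter above 2 N), for 0.3 s.
At the end, for the whole second after the job is handed in: The gripper holds the shutter still at 25 mm of its 50 mm travel, within 5 mm (the fingers bear on it with more than 2 N, so they and not something wedged in carry the spring), and the cover lies seated on the pot: within 4 mm of centre, flange within 2 mm of the rim, tilted less than 0.05 rad (all of step 2 and horizontal distance between cover_seat and pot_rim below 0.004 m and z of cover_seat in the frame of pot_rim between -0.003 and 0.002 m and angle between cover's own z axis and vertical below 0.05 rad and velocity of joint shutter between -0.01 and 0.01 m/s and linear speed of cover below 0.02 m/s); the arm keeps its last pose, push and grip.
It fails at once if the cover is dropped (it falls freely at more than 0.6 m/s) (linear speed of cover above 0.6 m/s and contact force between the fingers and cover below 0.1 N).
It fails at once if the shutter is opened by more than 15 mm while the cover is off the pot (value of joint shutter above 0.015 m and horizontal distance between cover_seat and pot_rim above 0.03 m).
It fails at once if another loose thing is moved more than 30 mm (distance of any of screw_tin, stopwatch, driver, tweezers, marker from where it was at the start of the episode above 0.03 m).
It also fails if it takes over 48 s, if anything falls off the work surface, if the arm or the gripper's body presses on something with over 40 N, if the wrist force passes 120 N, or if a joint passes its speed limit or range.

## Working session

There is one attempt and no reset: what is moved stays moved. The work goes in short steps, Python scripts to look and compute and a tool call to move; the robot and the scene stay as the last step left them, time stands still between calls to the robot, and variables do not carry over. Pictures are saved under pics/ and viewed, about 8 in all and at most 12, crops included, and the job is handed in when it is done.

Besides the shell and the picture viewer there is one more tool, called after "Call:" as name(argument=value, ...), one argument or row to a line, values as JSON. jog_arm: Moves the arm, as the interface text tells. Its arguments: {"type":"object","properties":{"targets":{"type":"array"},"force":{"type":"number"}},"required":["targets"]}

```bash
mkdir -p pics; cat > h.py <<'E'
import numpy as np, cv2
from bench import sensors, viewer, bot
def grab(n,f):
    d=viewer.grab_frame(n); cv2.imwrite(f'pics/{f}.png',d['color'][:,:,::-1]); np.savez(f'pics/{f}.npz',**d); return d
def ray(d,u,v,z):
    E=d['extrinsics']; r=E[:3,:3]@np.array([(u-d['cx'])/d['fx'],(v-d['cy'])/d['fy'],1]); return E[:3,3]+r*(z-E[2,3])/r[2]
def proj(d,p):
    E=d['extrinsics']; q=E[:3,:3].T@(np.array(p)-E[:3,3]); return d['fx']*q[0]/q[2]+d['cx'],d['fy']*q[1]/q[2]+d['cy']
E
python3 - <<'E'
from h import *
for n in('top','side'):
    d=grab(n,n+'0'); print(n,d['fx'],d['cx'],d['cy'],d['extrinsics'].round(3).tolist())
print(sensors.observe())
E
```

```text
top 485.43059088572693 310.61795160126803 195.91594983090027 [[-0.025, -0.987, 0.161, 0.31], [-0.999, 0.021, -0.026, 0.11], [0.022, -0.162, -0.987, 1.104], [0.0, 0.0, 0.0, 1.0]]
side 420.6327403041472 321.655484181491 198.0671285055094 [[-0.935, -0.222, 0.277, 0.195], [-0.355, 0.616, -0.703, 0.787], [-0.014, -0.756, -0.655, 0.708], [0.0, 0.0, 0.0, 1.0]]
{'clock': 0.1, 'joint_positions': array([-8.79299643e-01,  4.07333228e-02,  8.39239236e-02, -4.12233781e-04,
       -1.61552882e+00, -3.33693967e-01]), 'qvel': array([-4.13270634e-04,  5.58080541e-04,  2.71307863e-03,  6.64213715e-05,
       -3.56221838e-04, -9.92730911e-04]), 'joint_torque': array([-5.05386022e-03, -3.69347692e+01,  3.48279190e+01,  6.95181727e+00,
       -4.63299875e-03,  1.80722066e-05]), 'ee_pos': array([ 0.21008822, -0.56169313,  0.2303957 ]), 'ee_rot': array([-3.14147676e+00, -1.59173547e-03,  1.92861707e+00]), 'contact_force': array([ 0.47016551, -0.79533634, -0.2698617 ]), 'ft_torque': array([-0.01181828, -0.02930406,  0.00747247]), 'gripper_width': 0.0854515646964346}
```

View pics/top0.png

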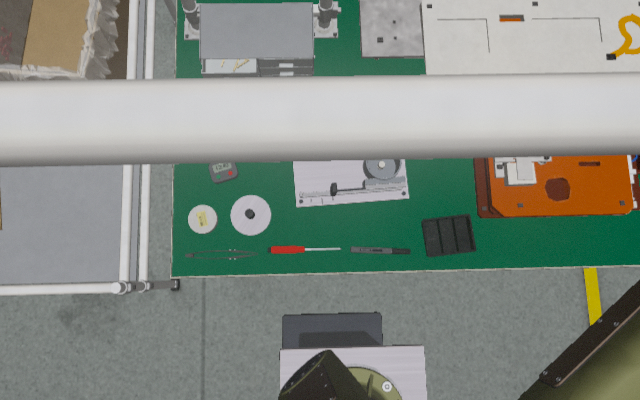

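View pics/side0.png

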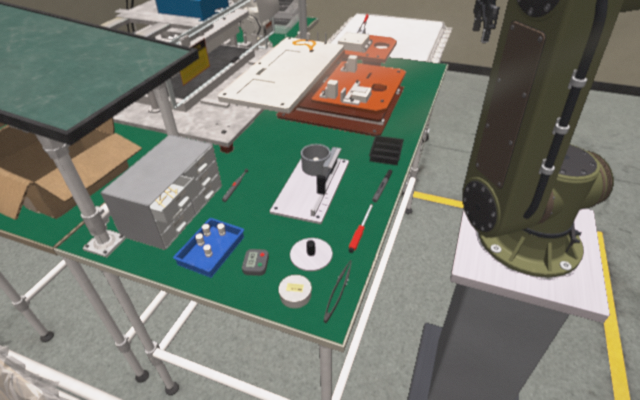

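The top view shows the cover near (250,215), the fixture with its handle near (333,189) and the pot at about (383,167), partly hidden by a beam. The side view shows the cover at (310,253), the handle at (321,183) and the pot at (317,155). I'll enlarge both.

```bash
python3 - <<'E'
import cv2
a=cv2.imread('pics/top0.png')[155:260,180:420]; cv2.imwrite('pics/c1.png',cv2.resize(a,None,fx=3.3333,fy=3.3333,interpolation=cv2.INTER_CUBIC))
a=cv2.imread('pics/side0.png')[135:285,240:400]; cv2.imwrite('pics/c2.png',cv2.resize(a,None,fx=4,fy=4,interpolation=cv2.INTER_CUBIC))
E
```

```text
(no output)
```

View pics/c1.png

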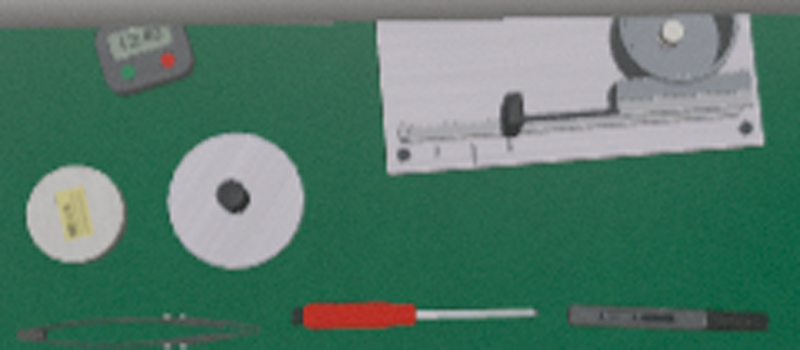

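View pics/c2.png

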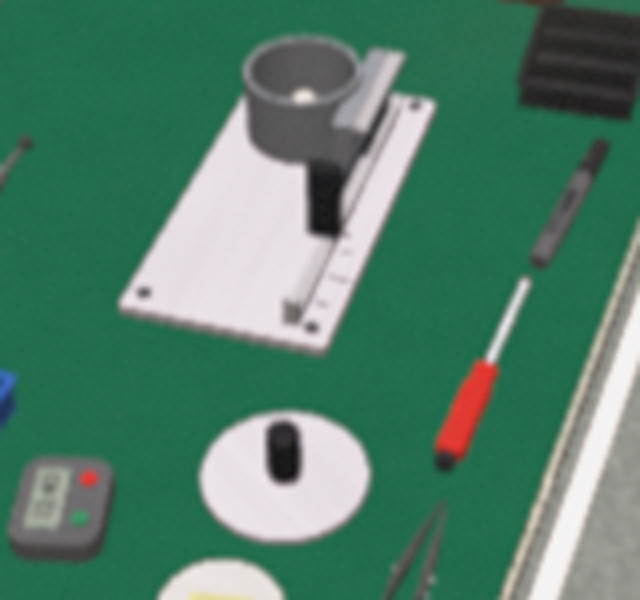

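Crop 1 (top) gives the cover disc centre at crop (236,201) and the front plate corners at (389,174) and (763,145). Crop 2 (side) gives plate corners (120,305), (327,350) and (435,100), the rim ellipse at x 244–360 and the flange at x 199–371. I'll fit both poses to these points.

```bash
python3 - <<'E'
from h import *
from scipy.optimize import least_squares as ls
T=dict(np.load('pics/top0.npz'));S=dict(np.load('pics/side0.npz'))
t=lambda u,v:(180+(u+.5)/3.3333-.5,155+(v+.5)/3.3333-.5); s=lambda u,v:(240+(u+.5)/4-.5,135+(v+.5)/4-.5)
h=.078
F=[(T,t(389,174),(-.078,.2,.010)),(T,t(763,145),(-.078,-.06,.010)),(S,s(120,303),(.055,.2,.010)),(S,s(326,346),(-.078,.2,.010)),(S,s(436,100),(-.078,-.06,.010)),
(T,t(512,103),(-.0515,.115,h)),(S,s(326,166),(-.0515,.115,h)),(S,s(302,72),(0,0,.062))]
def W(p,q): c,n=np.cos(p[2]),np.sin(p[2]); return (p[0]+c*q[0]-n*q[1],p[1]+n*q[0]+c*q[1],q[2])
f=lambda p:np.concatenate([np.subtract(proj(d,W(p,q)),m) for d,m,q in F])
r=ls(f,[.5,0,0],loss='soft_l1');print(r.x,f(r.x).reshape(-1,2).round(1).tolist())
print('handle',W(r.x,(-.0515,.115,.078)))
for d,m,z in[(T,t(236,201),.012),(T,t(232,192),.046),(S,s(285,476),.012),(S,s(285,434),.046)]: print('cover',ray(d,*m,z).round(4))
print('tin',ray(T,*t(75,214),.025))
# predicted outlines for overlay
E
```

```text
[ 0.55223387 -0.07896532  0.06015506] [[-0.6, 0.7], [0.2, 0.2], [-0.5, 0.1], [-0.4, 0.0], [-0.4, 0.1], [0.6, 2.2], [-0.8, -0.5], [-0.1, -0.8]]
handle (np.float64(0.4939133638080597), np.float64(0.03273055317526441), 0.078)
cover [0.4473 0.2185 0.012 ]
cover [0.449  0.2178 0.046 ]
cover [0.4455 0.2209 0.012 ]
cover [0.4444 0.2209 0.046 ]
tin [0.43924372 0.32447763 0.025     ]
```

```bash
cat >> h.py <<'E'
from scipy.spatial.transform import Rotation as Ro
POT=np.array([.5522,-.079]);YF=.060
def go(x,y,z,yaw,o=None):
    o=o or sensors.observe(); R=Ro.from_euler('xyz',o['ee_rot'])
    d=R.inv().apply(np.array([x,y,z])-o['ee_pos'])*1e3
    print('shift mm',d.round(1),'roll',round(-(yaw-o['ee_rot'][2]+np.pi)%(2*np.pi)-0,3) if 0 else round((o['ee_rot'][2]-yaw+np.pi)%(2*np.pi)-np.pi,3),'pos',o['ee_pos'].round(4),'rot',o['ee_rot'].round(4),'F',o['contact_force'].round(1),'w',round(o['gripper_width']*1e3,1),'t',o['clock'])
E
python3 - <<'E'
from h import *
go(.4465,.2195,.12,1.631)
E
```

```text
shift mm [648.7 495.1 111.4] roll 0.298 pos [ 0.2101 -0.5617  0.2304] rot [-3.1415e+00 -1.6000e-03  1.9286e+00] F [ 0.5 -0.8 -0.3] w 85.5 t 0.1
```

Call:
jog_arm(
  targets=[
    {"x": 325,"y": 248,"z": 0,"roll": 0.298},
    {"x": 325,"y": 248,"z": 0,"roll": 0.298},
    {"x": 325,"y": 248,"z": 0,"roll": 0.298},
    {"x": 325,"y": 248,"z": 0,"roll": 0.298},
    {"x": 325,"y": 248,"z": 0,"roll": 0.298},
    {"x": 325,"y": 248,"z": 0,"roll": 0.298},
    {"x": 325,"y": 248,"z": 0,"roll": 0.298},
    {"x": 325,"y": 248,"z": 0,"roll": 0.298},
    {"x": 325,"y": 248,"z": 0,"roll": 0.298},
    {"x": 325,"y": 248,"z": 0,"roll": 0.298},
  ],
)

```text
invalid input
```

```bash
python3 - <<'E'
from h import *
go(.4465,.2195,.12,1.631)
E
```

```text
shift mm [648.7 495.1 111.4] roll 0.298 pos [ 0.2101 -0.5617  0.2304] rot [-3.1415e+00 -1.6000e-03  1.9286e+00] F [ 0.5 -0.8 -0.3] w 85.5 t 0.1
```

Call:
jog_arm(
  targets=[
    {"fingers": 85,"x": 325,"y": 248,"z": 0,"roll": 0.298},
    {"fingers": 85,"x": 325,"y": 248,"z": 0,"roll": 0.298},
    {"fingers": 85,"x": 325,"y": 248,"z": 0,"roll": 0.298},
    {"fingers": 85,"x": 325,"y": 248,"z": 0,"roll": 0.298},
    {"fingers": 85,"x": 325,"y": 248,"z": 0,"roll": 0.298},
    {"fingers": 85,"x": 325,"y": 248,"z": 0,"roll": 0.298},
    {"fingers": 85,"x": 325,"y": 248,"z": 0,"roll": 0.298},
    {"fingers": 85,"x": 325,"y": 248,"z": 0,"roll": 0.298},
    {"fingers": 85,"x": 325,"y": 248,"z": 0,"roll": 0.298},
    {"fingers": 85,"x": 325,"y": 248,"z": 0,"roll": 0.298},
  ],
)

```text
clock: 0.93
ee_pos: [0.3285, -0.1687, 0.2312]
ee_rot: [3.141, -0.0, 1.631]
contact_force: [1.2, -0.2, -0.0]
gripper_width: 0.0849
```

```bash
python3 - <<'E'
from h import *
go(.4465,.2195,.12,1.631)
E
```

```text
shift mm [380.4 140.9 111.5] roll -0.0 pos [ 0.3285 -0.1687  0.2312] rot [ 3.1407e+00 -5.0000e-04  1.6307e+00] F [ 1.2 -0.2 -0. ] w 84.9 t 0.9333
```

Call:
jog_arm(
  targets=[
    {"fingers": 85,"x": 380.4,"y": 140.9,"z": 40,"roll": 0},
    {"fingers": 85,"x": 380.4,"y": 140.9,"z": 40,"roll": 0},
    {"fingers": 85,"x": 380.4,"y": 140.9,"z": 40,"roll": 0},
    {"fingers": 85,"x": 380.4,"y": 140.9,"z": 40,"roll": 0},
    {"fingers": 85,"x": 380.4,"y": 140.9,"z": 40,"roll": 0},
    {"fingers": 85,"x": 380.4,"y": 140.9,"z": 40,"roll": 0},
    {"fingers": 85,"x": 380.4,"y": 140.9,"z": 40,"roll": 0},
    {"fingers": 85,"x": 380.4,"y": 140.9,"z": 40,"roll": 0},
    {"fingers": 85,"x": 380.4,"y": 140.9,"z": 40,"roll": 0},
    {"fingers": 85,"x": 380.4,"y": 140.9,"z": 40,"roll": 0},
  ],
)

```text
clock: 1.77
ee_pos: [0.4464, 0.2202, 0.1901]
ee_rot: [-3.14, 0.0, 1.632]
contact_force: [-0.5, -1.1, 0.1]
gripper_width: 0.0848
```

```bash
python3 - <<'E'
from h import *
go(.4465,.2195,.019,1.631)
E
```

```text
shift mm [ -0.6   0.2 171.1] roll 0.001 pos [0.4464 0.2202 0.1901] rot [-3.1405e+00  4.0000e-04  1.6320e+00] F [-0.5 -1.1  0.1] w 84.8 t 1.7667
```

Call:
jog_arm(
  targets=[
    {"fingers": 85,"x": -0.6,"y": 0.2,"z": 40,"roll": 0},
    {"fingers": 85,"x": -0.6,"y": 0.2,"z": 80,"roll": 0},
    {"fingers": 85,"x": -0.6,"y": 0.2,"z": 115,"roll": 0},
    {"fingers": 85,"x": -0.6,"y": 0.2,"z": 140,"roll": 0},
    {"fingers": 85,"x": -0.6,"y": 0.2,"z": 160,"roll": 0},
    {"fingers": 60,"x": -0.6,"y": 0.2,"z": 170,"roll": 0},
    {"fingers": 40,"x": -0.6,"y": 0.2,"z": 170,"roll": 0},
    {"fingers": 35,"x": -0.6,"y": 0.2,"z": 170,"roll": 0},
    {"fingers": 35,"x": -0.6,"y": 0.2,"z": 170,"roll": 0},
  ],
  force=20,
)

```text
clock: 2.52
ee_pos: [0.4476, 0.2175, 0.0231]
ee_rot: [3.139, -0.001, 1.631]
contact_force: [-0.7, 0.4, 0.8]
gripper_width: 0.038
```

```bash
python3 - <<'E'
from h import *
go(.4465,.2195,.019,1.631)
for n in('top','side'): grab(n,n+'1')
a=cv2.imread('pics/top1.png')[165:245,200:300]; b=cv2.imread('pics/side1.png')[205:285,260:360]
cv2.imwrite('pics/c3.png',cv2.resize(np.hstack([a,b]),None,fx=4,fy=4,interpolation=cv2.INTER_CUBIC))
E
```

```text
shift mm [ 2.  -1.   4.1] roll -0.0 pos [0.4476 0.2175 0.0231] rot [ 3.1394e+00 -1.4000e-03  1.6308e+00] F [-0.7  0.4  0.8] w 38.0 t 2.5167
```

View pics/c3.png

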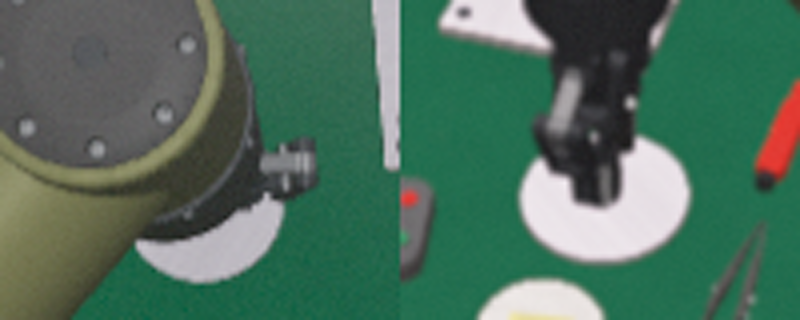

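The jaws straddle the knob over the cover, and the flange is undisturbed. Now I'll close to centre it.

Call:
jog_arm(
  targets=[
    {"fingers": 18,"x": 0,"y": 0,"z": 0,"roll": 0},
    {"fingers": 15,"x": 0,"y": 0,"z": 0,"roll": 0},
    {"fingers": 15,"x": 0,"y": 0,"z": 0,"roll": 0},
    {"fingers": 15,"x": 0,"y": 0,"z": 0,"roll": 0},
    {"fingers": 15,"x": 0,"y": 0,"z": 0,"roll": 0},
    {"fingers": 15,"x": 0,"y": 0,"z": 0,"roll": 0},
  ],
  force=20,
)

```text
clock: 3.12
ee_pos: [0.4474, 0.2176, 0.0227]
ee_rot: [3.14, -0.002, 1.631]
contact_force: [-1.9, 1.6, 6.5]
gripper_width: 0.0195
```

```bash
python3 - <<'E'
from h import *
go(.4465,.2195,.019,1.631)
E
```

```text
shift mm [ 1.9 -0.8  3.7] roll 0.0 pos [0.4474 0.2176 0.0227] rot [ 3.1397e+00 -1.5000e-03  1.6310e+00] F [-1.9  1.6  6.5] w 19.5 t 3.1167
```

Call:
jog_arm(
  targets=[
    {"fingers": 40,"x": 0,"y": 0,"z": 0,"roll": 0},
    {"fingers": 40,"x": 0,"y": 0,"z": 0,"roll": 0},
    {"fingers": 40,"x": 0,"y": 0,"z": 0,"roll": 0},
    {"fingers": 40,"x": 0,"y": 0,"z": 0,"roll": -0.12},
    {"fingers": 40,"x": 0,"y": 0,"z": 0,"roll": -0.24},
    {"fingers": 40,"x": 0,"y": 0,"z": 0,"roll": -0.36},
    {"fingers": 40,"x": 0,"y": 0,"z": 0,"roll": -0.48},
    {"fingers": 40,"x": 0,"y": 0,"z": 0,"roll": -0.6},
    {"fingers": 40,"x": 0,"y": 0,"z": 0,"roll": -0.72},
    {"fingers": 40,"x": 0,"y": 0,"z": 0,"roll": -0.84},
  ],
)

```text
clock: 3.95
ee_pos: [0.4465, 0.2166, 0.0208]
ee_rot: [-3.141, -0.0, 2.476]
contact_force: [0.1, 0.5, 0.1]
gripper_width: 0.0403
```

Call:
jog_arm(
  targets=[
    {"fingers": 40,"x": 0,"y": 0,"z": 0,"roll": -0.12},
    {"fingers": 40,"x": 0,"y": 0,"z": 0,"roll": -0.24},
    {"fingers": 40,"x": 0,"y": 0,"z": 0,"roll": -0.36},
    {"fingers": 40,"x": 0,"y": 0,"z": 0,"roll": -0.48},
    {"fingers": 40,"x": 0,"y": 0,"z": 0,"roll": -0.6},
    {"fingers": 40,"x": 0,"y": 0,"z": 0,"roll": -0.72},
    {"fingers": 40,"x": 0,"y": 0,"z": 0,"roll": -0.72},
    {"fingers": 40,"x": 0,"y": 0,"z": 0,"roll": -0.72},
  ],
)

```text
clock: 4.62
ee_pos: [0.4466, 0.2166, 0.021]
ee_rot: [-3.141, -0.001, -3.096]
contact_force: [0.2, 0.1, -0.8]
gripper_width: 0.0402
```

```bash
python3 - <<'E'
from h import *
go(.4465,.2195,.019,1.631)
E
```

```text
shift mm [-0.1  2.9  2. ] roll 1.556 pos [0.4466 0.2166 0.021 ] rot [-3.1412e+00 -6.0000e-04 -3.0963e+00] F [ 0.2  0.1 -0.8] w 40.2 t 4.6167
```

Call:
jog_arm(
  targets=[
    {"fingers": 18,"x": 0,"y": 0,"z": 0,"roll": 0},
    {"fingers": 15,"x": 0,"y": 0,"z": 0,"roll": 0},
    {"fingers": 15,"x": 0,"y": 0,"z": 0,"roll": 0},
    {"fingers": 15,"x": 0,"y": 0,"z": 0,"roll": 0},
    {"fingers": 15,"x": 0,"y": 0,"z": 0,"roll": 0},
    {"fingers": 15,"x": 0,"y": 0,"z": 0,"roll": 0},
  ],
  force=40,
)

```text
clock: 5.12
ee_pos: [0.4468, 0.2169, 0.0214]
ee_rot: [3.141, 0.0, -3.093]
contact_force: [0.7, -0.3, 0.4]
gripper_width: 0.0186
```

Call:
jog_arm(
  targets=[
    {"fingers": 15,"x": 0,"y": 0,"z": -5,"roll": 0},
    {"fingers": 15,"x": 0,"y": 0,"z": -15,"roll": 0},
    {"fingers": 15,"x": 0,"y": 0,"z": -35,"roll": 0},
    {"fingers": 15,"x": 0,"y": 0,"z": -60,"roll": 0},
    {"fingers": 15,"x": 0,"y": 0,"z": -90,"roll": 0},
    {"fingers": 15,"x": 0,"y": 0,"z": -110,"roll": 0},
    {"fingers": 15,"x": 0,"y": 0,"z": -120,"roll": 0},
    {"fingers": 15,"x": 0,"y": 0,"z": -120,"roll": 0},
  ],
)

```text
clock: 5.78
ee_pos: [0.4477, 0.2176, 0.1444]
ee_rot: [3.139, 0.004, -3.093]
contact_force: [-0.0, 0.7, -0.3]
gripper_width: 0.0188
```

```bash
python3 - <<'E'
from h import *
go(.5522,-.079,.14,-3.096)
E
```

```text
shift mm [ -89.8 -301.4    3.8] roll 0.003 pos [0.4477 0.2176 0.1444] rot [ 3.1385  0.0037 -3.0925] F [-0.   0.7 -0.3] w 18.8 t 5.7833
```

Call:
jog_arm(
  targets=[
    {"fingers": 15,"x": -5,"y": -15,"z": 0,"roll": 0},
    {"fingers": 15,"x": -14,"y": -47,"z": 0,"roll": 0},
    {"fingers": 15,"x": -25,"y": -85,"z": 0,"roll": 0},
    {"fingers": 15,"x": -37,"y": -123,"z": 0,"roll": 0},
    {"fingers": 15,"x": -48,"y": -161,"z": 0,"roll": 0},
    {"fingers": 15,"x": -59,"y": -199,"z": 0,"roll": 0},
    {"fingers": 15,"x": -70,"y": -235,"z": 0,"roll": 0},
    {"fingers": 15,"x": -80,"y": -268,"z": 0,"roll": 0},
    {"fingers": 15,"x": -87,"y": -290,"z": 0,"roll": 0},
    {"fingers": 15,"x": -89.8,"y": -301.4,"z": 0,"roll": 0},
  ],
)

```text
clock: 6.62
ee_pos: [0.5507, -0.0824, 0.1388]
ee_rot: [-3.141, -0.004, -3.095]
contact_force: [-0.6, 0.4, -1.6]
gripper_width: 0.0188
```

Call:
jog_arm(
  targets=[
    {"fingers": 15,"x": 0,"y": 0,"z": 10,"roll": 0},
    {"fingers": 15,"x": 0,"y": 0,"z": 20,"roll": 0},
    {"fingers": 15,"x": 0,"y": 0,"z": 30,"roll": 0},
    {"fingers": 15,"x": 0,"y": 0,"z": 30,"roll": 0},
    {"fingers": 15,"x": 0,"y": 0,"z": 30,"roll": 0},
  ],
)

```text
clock: 7.03
ee_pos: [0.5504, -0.0789, 0.11]
ee_rot: [-3.142, -0.002, -3.091]
contact_force: [0.4, 0.7, -1.0]
gripper_width: 0.0186
```

```bash
python3 - <<'E'
from h import *
go(.5522,-.079,.093,-3.096)
T=grab('top','top2');S=grab('side','side2')
a=cv2.imread('pics/top2.png')[140:220,330:430]; b=cv2.imread('pics/side2.png')[120:200,270:370]
cv2.imwrite('pics/c4.png',cv2.resize(np.hstack([a,b]),None,fx=4,fy=4,interpolation=cv2.INTER_CUBIC))
E
```

```text
shift mm [-1.8 -0.2 17. ] roll 0.005 pos [ 0.5504 -0.0789  0.11  ] rot [-3.1415e+00 -2.3000e-03 -3.0910e+00] F [ 0.4  0.7 -1. ] w 18.6 t 7.0333
```

View pics/c4.png

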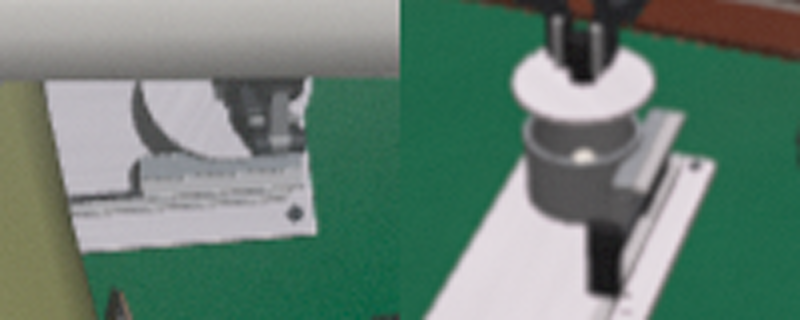

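The side half shows the cover held level above the pot. Its flange ellipse spans crop x 512–655, y ~43–123, and the pot's outer rim spans x 523–640.

```bash
python3 - <<'E'
from h import *
S=dict(np.load('pics/side2.npz'));T=dict(np.load('pics/top2.npz'))
th=np.linspace(0,2*np.pi,200)
def ext(d,c,r,z,ox,oy,add):
    P=np.array([proj(d,(c[0]+r*np.cos(a),c[1]+r*np.sin(a),z)) for a in th]); q=(P-[ox,oy]+.5)*4-.5+[add,0]; print(q.min(0).round(1),q.max(0).round(1))
ext(S,(.5504,-.0789),.046,.1006,270,120,400); ext(S,(.5504,-.0789),.046,.0956,270,120,400)
ext(S,POT,.040,.062,270,120,400)
ext(T,(.5504,-.0789),.046,.1006,330,140,0); ext(T,POT,.040,.062,330,140,0)
# edges subpixel: row/col profiles in side image
g=cv2.imread('pics/side2.png').astype(int)
for y in (139,141,143): print(y,'cov',g[y,293:303].tolist()[::1][0:10],) if 0 else None
for y in (138,140,142): 
    w=g[y,:,2]; w2=g[y,:,0]
    print(y,'L',w[294:304],'R',w[328:340])
E
```

```text
[512.7  43.3] [652.8 120.4]
[513.1  49.6] [652.8 126.9]
[522.2  95.5] [641.2 163.6]
[139.6  -7.1] [311.8 161.2]
[141.3  19.6] [285.7 160.9]
138 L [ 34  32  30  50 128 208 227 228 226 226] R [225 225 226 224 194 118  51  32  32  31  34  36]
140 L [ 31  30  31  84 169 222 229 228 227 225] R [224 224 224 227 221 144  60  34  30  34  30  35]
142 L [ 33  32  30  67 143 216 229 228 228 228] R [222 223 225 221 185 112  51  35  35  38  37  39]
```

Call:
jog_arm(
  targets=[
    {"fingers": 15,"x": -1.5,"y": 0,"z": 6,"roll": 0},
    {"fingers": 15,"x": -1.8,"y": 0,"z": 14,"roll": 0},
    {"fingers": 15,"x": -1.8,"y": 0,"z": 20,"roll": 0},
    {"fingers": 15,"x": -1.8,"y": 0,"z": 23,"roll": 0},
    {"fingers": 15,"x": -1.8,"y": 0,"z": 25,"roll": 0},
    {"fingers": 15,"x": -1.8,"y": 0,"z": 25,"roll": 0},
    {"fingers": 15,"x": -1.8,"y": 0,"z": 25,"roll": 0},
  ],
)

```text
clock: 7.72
ee_pos: [0.553, -0.0798, 0.0863]
ee_rot: [-3.141, -0.0, -3.093]
contact_force: [-0.1, -0.0, -1.2]
gripper_width: 0.0188
```

Call:
jog_arm(
  targets=[
    {"fingers": 15,"x": 0,"y": 0,"z": 2,"roll": 0},
    {"fingers": 15,"x": 0,"y": 0,"z": 4,"roll": 0},
    {"fingers": 15,"x": 0,"y": 0,"z": 4,"roll": 0},
    {"fingers": 15,"x": 0,"y": 0,"z": 4,"roll": 0},
  ],
)

```text
clock: 8.05
ee_pos: [0.5529, -0.0797, 0.0821]
ee_rot: [3.142, -0.0, -3.093]
contact_force: [-0.2, -0.3, -2.1]
gripper_width: 0.0185
```

```bash
python3 - <<'E'
from h import *
go(.5522,-.079,.0765,-3.096)
E
```

```text
shift mm [0.7 0.8 5.6] roll 0.003 pos [ 0.5529 -0.0797  0.0821] rot [ 3.1415e+00 -3.0000e-04 -3.0927e+00] F [-0.2 -0.3 -2.1] w 18.5 t 8.05
```

Call:
jog_arm(
  targets=[
    {"fingers": 15,"x": 0.5,"y": 0.6,"z": 1.5,"roll": 0},
    {"fingers": 15,"x": 0.5,"y": 0.6,"z": 3,"roll": 0},
    {"fingers": 15,"x": 0.5,"y": 0.6,"z": 4.5,"roll": 0},
    {"fingers": 15,"x": 0.5,"y": 0.6,"z": 6,"roll": 0},
    {"fingers": 15,"x": 0.5,"y": 0.6,"z": 7,"roll": 0},
    {"fingers": 15,"x": 0.5,"y": 0.6,"z": 7,"roll": 0},
    {"fingers": 15,"x": 0.5,"y": 0.6,"z": 7,"roll": 0},
  ],
)

```text
clock: 8.63
ee_pos: [0.5525, -0.0791, 0.0763]
ee_rot: [-3.141, 0.0, -3.092]
contact_force: [-4.6, 1.8, 4.9]
gripper_width: 0.0188
```

```bash
python3 - <<'E'
from h import *
go(.5522,-.079,.0765,-3.096)
grab('side','side3')
b=cv2.imread('pics/side3.png')[110:200,260:380]
cv2.imwrite('pics/c5.png',cv2.resize(b,None,fx=5,fy=5,interpolation=cv2.INTER_CUBIC))
E
```

```text
shift mm [ 0.3  0.1 -0.2] roll 0.004 pos [ 0.5525 -0.0791  0.0763] rot [-3.1414e+00  2.0000e-04 -3.0923e+00] F [-4.6  1.8  4.9] w 18.8 t 8.6333
```

View pics/c5.png

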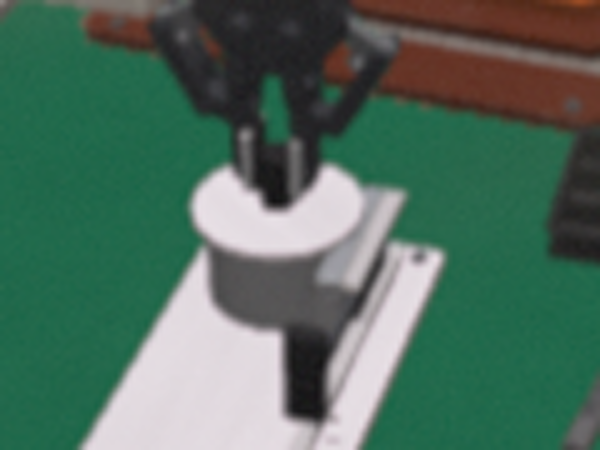

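Cover looks fully down; TCP height matches the expected seat (76.3 vs 76.4 mm). I'll ease the side load, then release and lift.

Call:
jog_arm(
  targets=[
    {"fingers": 15,"x": 0.8,"y": 0.3,"z": 0,"roll": 0},
    {"fingers": 15,"x": 0.8,"y": 0.3,"z": 0,"roll": 0},
    {"fingers": 24,"x": 0.8,"y": 0.3,"z": 0,"roll": 0},
    {"fingers": 40,"x": 0.8,"y": 0.3,"z": 0,"roll": 0},
    {"fingers": 45,"x": 0.8,"y": 0.3,"z": 0,"roll": 0},
    {"fingers": 45,"x": 0.8,"y": 0.3,"z": -3,"roll": 0},
    {"fingers": 45,"x": 0.8,"y": 0.3,"z": -10,"roll": 0},
    {"fingers": 45,"x": 0.8,"y": 0.3,"z": -30,"roll": 0},
    {"fingers": 45,"x": 0.8,"y": 0.3,"z": -60,"roll": 0},
    {"fingers": 45,"x": 0.8,"y": 0.3,"z": -75,"roll": 0},
  ],
)

```text
clock: 9.52
ee_pos: [0.5526, -0.0792, 0.1543]
ee_rot: [-3.141, 0.004, -3.092]
contact_force: [0.2, 0.5, 0.9]
gripper_width: 0.0447
```

```bash
python3 - <<'E'
from h import *
go(.4939,.0327,.151,1.631)
S=grab('side','side4');grab('top','top4')
b=cv2.imread('pics/side4.png')[110:200,260:380]
cv2.imwrite('pics/c6.png',cv2.resize(b,None,fx=5,fy=5,interpolation=cv2.INTER_CUBIC))
th=np.linspace(0,2*np.pi,200)
for z in(.067,.062):
    P=np.array([proj(S,(POT[0]+.046*np.cos(a),POT[1]+.046*np.sin(a),z)) for a in th]); q=(P-[260,110]+.5)*5-.5; print(q.min(0).round(1),q.max(0).round(1))
print((np.array(proj(S,(*POT,.101)))-[260,110]+.5)*5-.5)
E
```

```text
shift mm [ 53.2 114.7   3. ] roll 1.56 pos [ 0.5526 -0.0792  0.1543] rot [-3.1406  0.0037 -3.0925] F [0.2 0.5 0.9] w 44.7 t 9.5167
[191.2 155.9] [362.8 253.6]
[191.7 163.5] [362.8 261.4]
[275.40932699 149.54447607]
```

View pics/c6.png

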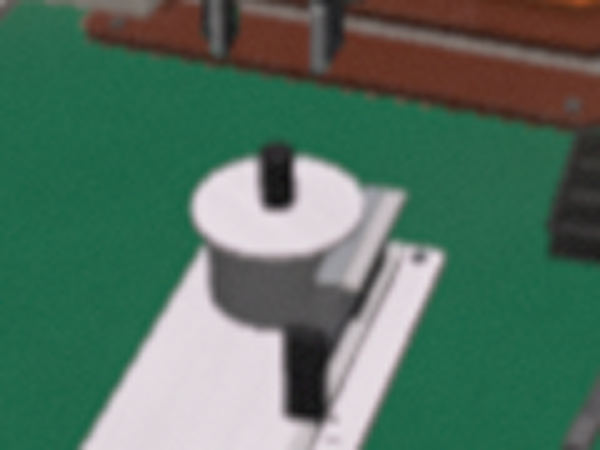

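Measured flange extents (x ~191–363, lower edge ~258) match the seated prediction (191–363, 254–261), so the cover is down and free. Next is the handle.

Call:
jog_arm(
  targets=[
    {"fingers": 60,"x": 10,"y": 20,"z": 0,"roll": 0.12},
    {"fingers": 60,"x": 20,"y": 45,"z": 0,"roll": 0.24},
    {"fingers": 60,"x": 35,"y": 75,"z": 0,"roll": 0.36},
    {"fingers": 60,"x": 45,"y": 100,"z": 0,"roll": 0.48},
    {"fingers": 60,"x": 53.2,"y": 114.7,"z": 0,"roll": 0.6},
    {"fingers": 60,"x": 53.2,"y": 114.7,"z": 0,"roll": 0.72},
    {"fingers": 60,"x": 53.2,"y": 114.7,"z": 0,"roll": 0.84},
    {"fingers": 60,"x": 53.2,"y": 114.7,"z": 0,"roll": 0.96},
    {"fingers": 60,"x": 53.2,"y": 114.7,"z": 0,"roll": 1.08},
    {"fingers": 60,"x": 53.2,"y": 114.7,"z": 0,"roll": 1.2},
  ],
)

```text
clock: 10.45
ee_pos: [0.4927, 0.0332, 0.15]
ee_rot: [-3.141, -0.0, 1.985]
contact_force: [-0.0, 0.1, -0.5]
gripper_width: 0.0599
```

Call:
jog_arm(
  targets=[
    {"fingers": 60,"x": 0,"y": 0,"z": 0,"roll": 0.12},
    {"fingers": 60,"x": 0,"y": 0,"z": 0,"roll": 0.24},
    {"fingers": 60,"x": 0,"y": 0,"z": 0,"roll": 0.36},
    {"fingers": 60,"x": 0,"y": 0,"z": 0,"roll": 0.36},
    {"fingers": 60,"x": 0,"y": 0,"z": 0,"roll": 0.36},
  ],
)

```text
clock: 10.87
ee_pos: [0.4928, 0.0331, 0.1501]
ee_rot: [-3.141, -0.0, 1.634]
contact_force: [-0.5, -0.1, 0.2]
gripper_width: 0.0597
```

```bash
python3 - <<'E'
from h import *
go(.4939,.0327,.042,1.631)
E
```

```text
shift mm [ -0.5   1.2 108.1] roll 0.003 pos [0.4928 0.0331 0.1501] rot [-3.1411e+00 -1.0000e-04  1.6342e+00] F [-0.5 -0.1  0.2] w 59.7 t 10.8667
```

Call:
jog_arm(
  targets=[
    {"fingers": 60,"x": -0.5,"y": 1.2,"z": 20,"roll": 0},
    {"fingers": 60,"x": -0.5,"y": 1.2,"z": 40,"roll": 0},
    {"fingers": 60,"x": -0.5,"y": 1.2,"z": 60,"roll": 0},
    {"fingers": 60,"x": -0.5,"y": 1.2,"z": 80,"roll": 0},
    {"fingers": 60,"x": -0.5,"y": 1.2,"z": 98,"roll": 0},
    {"fingers": 60,"x": -0.5,"y": 1.2,"z": 108,"roll": 0},
    {"fingers": 40,"x": -0.5,"y": 1.2,"z": 108,"roll": 0},
    {"fingers": 30,"x": -0.5,"y": 1.2,"z": 108,"roll": 0},
    {"fingers": 24,"x": -0.5,"y": 1.2,"z": 108,"roll": 0},
    {"fingers": 24,"x": -0.5,"y": 1.2,"z": 108,"roll": 0},
  ],
)

```text
clock: 11.7
ee_pos: [0.495, 0.033, 0.0438]
ee_rot: [3.139, -0.001, 1.631]
contact_force: [-0.5, 0.5, -0.4]
gripper_width: 0.0236
```

Call:
jog_arm(
  targets=[
    {"fingers": 15,"x": 0,"y": 0,"z": 0,"roll": 0},
    {"fingers": 6,"x": 0,"y": 0,"z": 0,"roll": 0},
    {"fingers": 6,"x": 0,"y": 0,"z": 0,"roll": 0},
    {"fingers": 6,"x": 0,"y": 0,"z": 0,"roll": 0},
    {"fingers": 6,"x": 0,"y": 0,"z": 0,"roll": 0},
    {"fingers": 6,"x": 0,"y": 0,"z": 0,"roll": 0},
  ],
  force=60,
)

```text
clock: 12.2
ee_pos: [0.4947, 0.0332, 0.0434]
ee_rot: [3.14, -0.001, 1.631]
contact_force: [-2.2, 3.6, 5.3]
gripper_width: 0.0114
```

```bash
python3 - <<'E'
from h import *
y=.0327+.025*np.cos(YF); x=.4939-.025*np.sin(YF)
go(x,y,.042,1.631)
grab('side','side5')
b=cv2.imread('pics/side5.png')[110:230,260:380]
cv2.imwrite('pics/c7.png',cv2.resize(b,None,fx=5,fy=5,interpolation=cv2.INTER_CUBIC))
E
```

```text
shift mm [24.5 -0.8  1.4] roll 0.0 pos [0.4947 0.0332 0.0434] rot [ 3.1399e+00 -9.0000e-04  1.6310e+00] F [-2.2  3.6  5.3] w 11.4 t 12.2
```

View pics/c7.png

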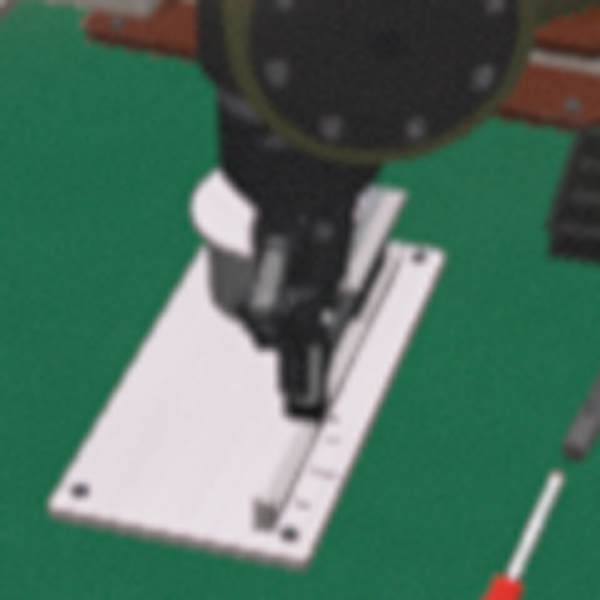

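The handle is held: opening 11.4 mm against the 12 mm tab. Drawing the shutter slowly now.

Call:
jog_arm(
  targets=[
    {"fingers": 6,"x": 3,"y": 0,"z": 0,"roll": 0},
    {"fingers": 6,"x": 6,"y": 0,"z": 0,"roll": 0},
    {"fingers": 6,"x": 9,"y": 0,"z": 0,"roll": 0},
    {"fingers": 6,"x": 12,"y": 0,"z": 0,"roll": 0},
    {"fingers": 6,"x": 15,"y": 0,"z": 0,"roll": 0},
    {"fingers": 6,"x": 18,"y": 0,"z": 0,"roll": 0},
    {"fingers": 6,"x": 21,"y": 0,"z": 0,"roll": 0},
    {"fingers": 6,"x": 24,"y": 0,"z": 0,"roll": 0},
    {"fingers": 6,"x": 25,"y": 0,"z": 0,"roll": 0},
    {"fingers": 6,"x": 25,"y": 0,"z": 0,"roll": 0},
  ],
)

```text
clock: 13.08
ee_pos: [0.4933, 0.0562, 0.0434]
ee_rot: [3.14, 0.003, 1.63]
contact_force: [0.5, -8.1, 6.2]
gripper_width: 0.0112
```

Call:
jog_arm(
  targets=[
    {"fingers": 6,"x": 0,"y": 0,"z": 0,"roll": 0},
    {"fingers": 6,"x": 0,"y": 0,"z": 0,"roll": 0},
    {"fingers": 6,"x": 0,"y": 0,"z": 0,"roll": 0},
  ],
)

```text
clock: 13.33
ee_pos: [0.4933, 0.056, 0.0434]
ee_rot: [3.14, 0.003, 1.63]
contact_force: [0.9, -6.4, 4.7]
gripper_width: 0.0112
```

```bash
python3 - <<'E'
from h import *
go(.4947-.0015,.0332+.025,.0434,1.631)
grab('side','side6')
b=cv2.imread('pics/side6.png')[150:230,280:380]
cv2.imwrite('pics/c8.png',cv2.resize(b,None,fx=7,fy=7,interpolation=cv2.INTER_CUBIC))
E
```

```text
shift mm [ 2.2 -0.  -0. ] roll -0.001 pos [0.4933 0.056  0.0434] rot [3.1403e+00 2.9000e-03 1.6301e+00] F [ 0.9 -6.4  4.7] w 11.2 t 13.3333
```

View pics/c8.png

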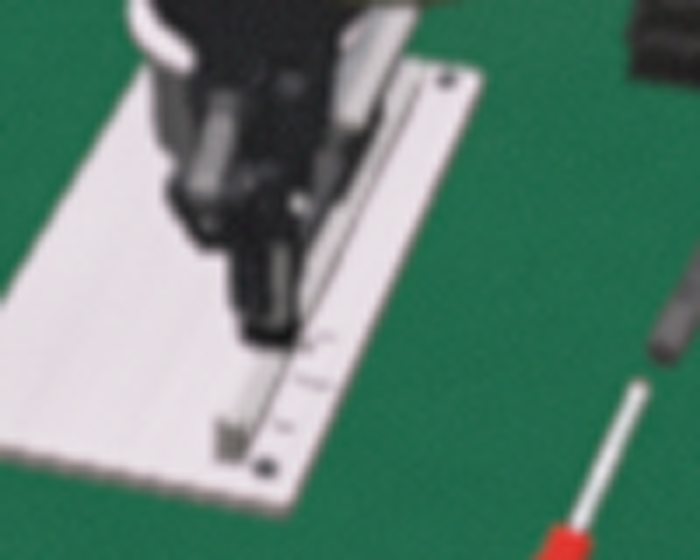

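By TCP the shutter has moved about 22.8 mm, and the pointer stub sits just short of the longest mark's offset position. I'll add 2.2 mm.

Call:
jog_arm(
  targets=[
    {"fingers": 6,"x": 1.2,"y": 0,"z": 0,"roll": 0},
    {"fingers": 6,"x": 2.4,"y": 0,"z": 0,"roll": 0},
    {"fingers": 6,"x": 2.4,"y": 0,"z": 0,"roll": 0},
    {"fingers": 6,"x": 2.4,"y": 0,"z": 0,"roll": 0},
    {"fingers": 6,"x": 2.4,"y": 0,"z": 0,"roll": 0},
    {"fingers": 6,"x": 2.4,"y": 0,"z": 0,"roll": 0},
    {"fingers": 6,"x": 2.4,"y": 0,"z": 0,"roll": 0},
  ],
)

```text
clock: 13.97
ee_pos: [0.4932, 0.0583, 0.0434]
ee_rot: [3.14, 0.003, 1.63]
contact_force: [1.4, -8.2, 5.8]
gripper_width: 0.0115
```

```bash
python3 - <<'E'
from h import *
go(.4947-.0015,.0332+.025,.0434,1.631)
grab('side','side7');T=grab('top','top7')
a=cv2.imread('pics/top7.png')[150:240,170:430]
b=cv2.imread('pics/side7.png')[110:230,260:380]
b2=cv2.resize(b,None,fx=4,fy=4,interpolation=cv2.INTER_CUBIC)
m=cv2.absdiff(cv2.imread('pics/side7.png'),cv2.imread('pics/side0.png'))
cv2.imwrite('pics/c9.png',b2[:, :])
E
```

```text
shift mm [-0.1 -0.  -0. ] roll -0.001 pos [0.4932 0.0583 0.0434] rot [3.1403 0.0032 1.63  ] F [ 1.4 -8.2  5.8] w 11.5 t 13.9667
```

View pics/c9.png

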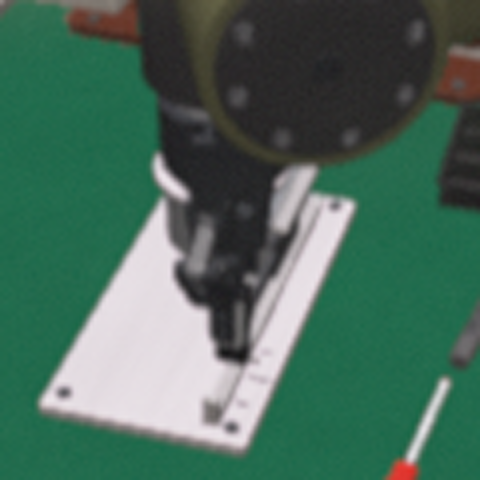

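The picture shows the handle held short of the end stop and the cover's left edge at crop x 153, where it was when seated. The 8.2 N pull matches the half-open spring force. Handing in.

```bash
python3 -c "
from h import *
print(bot.job_done()); o=sensors.observe(); print(o['clock'],o['ee_pos'],o['contact_force'])"
```

```text
the job is handed in; nothing more can be done
None
the job is handed in; nothing more can be done
```

I seated the cover on the pot and let go of it. I then drew the shutter half open and handed the job in at about 14 s with the gripper still holding it. The hand-in gives no verdict, so I know the result only from my own checks.

- **Cover:** After release, its outline in the side view matched the seated prediction to within about 1 mm. The tool height at seating was 76.3 mm against an expected 76.4 mm. At the end most of the cover was hidden behind the gripper, but the one edge still visible had not moved.
- **Shutter:** The tool travelled 25.1 mm from the shut position. The spring pulled with 8.2 N, and about 8 N is expected at half open. The grip is set to 60 N, with the fingers 11.5 mm apart on the 12 mm tab.
- **Pointer:** I did not get a clear reading of the pointer against the marks. On the draw it looked like 20–22 mm when the tool showed 22.8 mm. I set the final position by the tool, which the spring force supports.
- **Side load:** About 5 N of sideways force showed as the cover went down. I eased it before letting go.
- **Other loose things:** I did not run a before-and-after check on them. I planned the cover grasp to clear the tin, the nearest one, and the pictures I viewed showed nothing disturbed.

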